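# Turn over the stock markers

### The arm

A 6-joint arm with a two-finger parallel gripper is mounted at the origin on a cart in front of the work surface, level with it; the furniture and walls round the work are solid. World frame = base frame: x ahead of the robot, y to its left, z up, the work surface at z = 0. Lengths are in m, angles in rad, forces in N, time in s.
With the tool pointing down it reaches from about 0.375 to 0.975 m from the base axis. Payload 3.8 kg.
Tool frame: the origin (TCP) lies at the very end of the fingers, on their centre line; the grasp point (between the pads) lies 19 mm behind it; z points along the fingers, y is the line along which they close (so a half turn about z gives the same grasp; the last joint's range is limited). The gripper opens to 85 mm and grips with 20 to 120 N. Pads are 22 mm wide; open, the fingers measure 114 mm over their backs; the gripper's body (76 mm by 85 mm) begins 54 mm behind the grasp point. The pads swing forward as they close: fully open they stand 13 mm farther back than shut.
Start: joints at [1.132, 0.264, 1.604, -0, 1.274, -0.037], TCP at [0.264, 0.621, 0.201] pointing down, gripper open.
Joint ranges: [-2.63, 2.63], [-0.94, 2.18], [0.31, 2.57], [-1.31, 4.45], [0, 2.66], [-2.55, 2.55]. Speed limits (rad/s): [2.57, 2.57, 3.14, 3.14, 3.14, 3.14].

### API

Orientations are given as a rotation vector (axis times angle).
In Python, from workcell import read_state, read_camera, calibration, finish_job gives the robot as it stands.
- The arm moves only by the tool step_arm, never from a script. Its argument "commands" is a list of rows, each an object of numbers: "fingers": the gripper's target within -1 to 1 (shut at 1, half-way at 0, fully open at -1); "dx", "dy", "dz": the shift along the tool's x, y, z in m; "roll": the turn about the tool's z in degrees. In form: [{"fingers": .., "dx": .., "dy": .., "dz": .., "roll": ..}, ...]. A call has 1 to 8 rows; each row is the pose to reach, as a shift and turn from the pose commanded when the call began, along the tool's axes at that moment; what a row does not reach only later rows make up. A row lasts 1/8 s, in which the tool goes at most 62.5 mm and 10.7 degrees, less where a joint would pass 70% of its speed; a pose out of reach is approached as far as the arm can. A call with a gripper value outside its range is refused whole. The fingers move at their own pace and stop on an object; "squeeze" is the grip in N (left out, the last holds). Time passes only in rows, so rows that repeat a pose let the fingers close. It gives the time, the measured TCP pose, the force, the opening and the grip force at its end, in the units of the state.
- read_state(): the state, without advancing time (a new reading comes with each control period).
- read_camera(name): name is "scene" or "top" or "wrist"; returns (picture, depth): 480x640x3 uint8, blue, green, red; 480x640 float32, m along the optical axis (not along the pixel's ray), 0 where there is no reading.
- calibration(name): a dict with "intrinsics" (3x3 intrinsics, pixels), "world_to_cam" (4x4, takes a point from world to camera coordinates). Camera axes: x right, y up, looking along -z (the intrinsics and any distortion apply to the point x, -y, -z); pixel columns grow to the right and rows downward; lengths in m; the calibration is good to about 2 mm. A picture is of the moment at which its call begins: read the wrist's pose just before it. calibration takes no time and is no camera call; for the wrist camera it gives the pose at the moment of the call.
- finish_job(): hands the job in; it is judged then, once.
The state is a dict: "time": time; "q": joint angles; "joint_vel": joint speeds; "joint_torque": joint torques, N m; "tool_pos": TCP position; "tcp_rot": TCP orientation; "wrist_force": force on the tool from outside, world axes, zero at the start; "torque": the same for the moment, N m; "width": opening from 0.0 (shut) to 1.0 (fully open); "grip_force": force on a finger pad.
Only numpy, scipy, OpenCV 4.12 (cv2) and the standard library are available. Lean on these libraries where they do the work, as an engineer would, in place of code of your own. Each camera call takes 0.05 s, during which the arm holds its last target. There are 200 camera calls.

### The job

Each blue stock bin has a turn-over marker plate behind it that must show the robot its green face if there are parts in the bin and its red face if the bin is empty; two of the three are wrong. Turn those two right over on their axles with a fingertip, pushing and never pinching the plate, until each stands upright against its stop with the right face to the front, and leave the correct marker, the parts in the bins and everything else as they are.

Things in the scene. Friction and masses are not known exactly. Their poses are not given: they have to be found in the camera images.
- bin_terminals: blue open stock bin, 104 mm wide, 100 deep, 45 high, 3 mm walls, fixed to the bench; origin under the middle of its floor, x towards its rear, z up; card holder on its front (robot) side. Its marker's axle runs along y, 58 mm behind the origin, 86 mm above the bench. This one holds two terminal blocks.
- marker_terminals (a joint): marker turn (rad) between two stops: 0 upright, red face to the front (robot); 3.14 upright, green to the front. From 0 the top edge goes away from the robot and down behind, the bottom edge out at the front and up; from 3.14 the reverse: top edge towards the robot and down in front. Friction holds it where it is left; 1.5 N at 20 mm from the axle turns it.
- marker_terminals_plate (a point): centre of the marker plate, on its axle: 76 mm wide (y, the axle), 60 high (z), 5 thick (x); axes turn with it; upright it reaches 56 to 116 mm above the bench. Red face (white bar) on -x, green (white spot) on +x. Two uprights hold its ends (100 mm apart outside, tops 94 mm up). In front is the open bin, behind is free; nothing under it above the bin's 45 mm walls.
- bin_empty: blue open stock bin, 104 mm wide, 100 deep, 45 high, 3 mm walls, fixed to the bench; origin under the middle of its floor, x towards its rear, z up; card holder on its front (robot) side. Its marker's axle runs along y, 58 mm behind the origin, 86 mm above the bench. This one is empty.
- marker_empty (a joint): marker turn (rad) between two stops: 0 upright, red face to the front (robot); 3.14 upright, green to the front. From 0 the top edge goes away from the robot and down behind, the bottom edge out at the front and up; from 3.14 the reverse: top edge towards the robot and down in front. Friction holds it where it is left; 1.5 N at 20 mm from the axle turns it.
- marker_empty_plate (a point): centre of the marker plate, on its axle: 76 mm wide (y, the axle), 60 high (z), 5 thick (x); axes turn with it; upright it reaches 56 to 116 mm above the bench. Red face (white bar) on -x, green (white spot) on +x. Two uprights hold its ends (100 mm apart outside, tops 94 mm up). In front is the open bin, behind is free; nothing under it above the bin's 45 mm walls.
- bin_bolts: blue open stock bin, 104 mm wide, 100 deep, 45 high, 3 mm walls, fixed to the bench; origin under the middle of its floor, x towards its rear, z up; card holder on its front (robot) side. Its marker's axle runs along y, 58 mm behind the origin, 86 mm above the bench. This one holds two bolts and a nut.
- marker_bolts (a joint): marker turn (rad) between two stops: 0 upright, red face to the front (robot); 3.14 upright, green to the front. From 0 the top edge goes away from the robot and down behind, the bottom edge out at the front and up; from 3.14 the reverse: top edge towards the robot and down in front. Friction holds it where it is left; 1.5 N at 20 mm from the axle turns it.
- marker_bolts_plate (a point): centre of the marker plate, on its axle: 76 mm wide (y, the axle), 60 high (z), 5 thick (x); axes turn with it; upright it reaches 56 to 116 mm above the bench. Red face (white bar) on -x, green (white spot) on +x. Two uprights hold its ends (100 mm apart outside, tops 94 mm up). In front is the open bin, behind is free; nothing under it above the bin's 45 mm walls.
- terminal_block: dark brown six-stud motor terminal block, 36 x 62 x 27 mm high, lying in a bin; origin under its middle
- terminal_block_2: a second one, the same, lying in the same bin; origin under its middle
- bolt_1: hex bolt, 59 mm long, 24 mm across the head, lying in a bin; origin under its middle
- bolt_2: shorter hex bolt, 47 mm long, lying in the same bin; origin under its middle
- nut_m16: brown hex nut, 24 mm across flats, 13 mm high, in the same bin as the bolts; origin under its centre
- tape_measure: yellow and black tape measure, 37 x 81 x 61 mm high, behind the bins; origin under its middle
- varnish_tin: small lever-lid tin, 68 mm across, 74 mm high, standing beside the bins; origin under its centre
- clamp_orange_1: orange spring clamp, 91 mm long, 20 mm high, lying behind the bins; origin under its middle
- blue_motor: large blue motor fixed on the bench to the right of the bins, about 330 mm deep, 280 wide, 350 high; origin under its middle. The hand must go round in front of it or over it. At the left end of the bench a grey partition wall stands along x, 460 mm left of the robot's base axis
- fan_stand: grey fan on a stand behind the bins, about 155 mm deep, 210 wide, 280 high, fixed; origin under its middle

How it is judged:
At the end, for the whole second after the job is handed in: All three plates stand upright within 0.15 rad (about 9 degrees) of their stops and at rest: green to the front at the bin with terminal blocks and at the bin with bolts, red to the front at the empty bin; every loose part and bystander lies within 25 mm of where it was (value of joint each of marker_terminals, marker_bolts above 2.99159 rad and value of joint marker_empty below 0.15 rad and velocity of joint marker_terminals between -0.1 and 0.1 rad/s and velocity of joint marker_empty between -0.1 and 0.1 rad/s and velocity of joint marker_bolts between -0.1 and 0.1 rad/s and distance of each of terminal_block, terminal_block_2, bolt_1, bolt_2, nut_m16, varnish_tin, clamp_orange_1, tape_measure from where it was at the start of the episode below 0.025 m); the robot touches nothing.
It fails at once if the marker that was already right (bolts bin) is turned by more than about 20 degrees (value of joint marker_bolts below 2.79159 rad).
It fails at once if a marker plate is taken between the fingers instead of being pushed ((x of the grasp point in the frame of marker_terminals_plate between -0.004 and 0.004 m and y of the grasp point in the frame of marker_terminals_plate between -0.038 and 0.038 m and z of the grasp point in the frame of marker_terminals_plate between -0.03 and 0.03 m and contact force between the fingers and bin_terminals above 0.3 N) or (x of the grasp point in the frame of marker_empty_plate between -0.004 and 0.004 m and y of the grasp point in the frame of marker_empty_plate between -0.038 and 0.038 m and z of the grasp point in the frame of marker_empty_plate between -0.03 and 0.03 m and contact force between the fingers and bin_empty above 0.3 N) or (x of the grasp point in the frame of marker_bolts_plate between -0.004 and 0.004 m and y of the grasp point in the frame of marker_bolts_plate between -0.038 and 0.038 m and z of the grasp point in the frame of marker_bolts_plate between -0.03 and 0.03 m and contact force between the fingers and bin_bolts above 0.3 N)).
It fails at once if a part in a bin or a bystander is lifted, carried or shoved more than 25 mm (distance of any of terminal_block, terminal_block_2, bolt_1, bolt_2, nut_m16, varnish_tin, clamp_orange_1, tape_measure from where it was at the start of the episode above 0.025 m).
It also fails if it takes over 54 s, if anything falls off the work surface, if the arm or the gripper's body presses on something with over 40 N, if the wrist force passes 120 N, or if a joint passes its speed limit or range.

## Working session

There is one attempt and no reset: what is moved stays moved. The work goes in short steps, Python scripts to look and compute and a tool call to move; the robot and the scene stay as the last step left them, time stands still between calls to the robot, and variables do not carry over. Pictures are saved under pics/ and viewed, at most 10 in all, crops included, and the job is handed in when it is done.

Besides the shell and the picture viewer there is one more tool, called after "Emit:" as a command line: name --argument value ..., lists and objects as JSON in quotes. step_arm: Moves the arm, as the interface text tells. Its arguments: {"type":"object","properties":{"commands":{"type":"array","items":{"type":"object","properties":{"fingers":{"type":"number"},"dx":{"type":"number"},"dy":{"type":"number"},"dz":{"type":"number"},"roll":{"type":"number"}}}},"squeeze":{"type":"number"}},"required":["commands"]}

```bash
mkdir -p pics
cat > h.py <<'E'
import numpy as np, cv2
from workcell import *
def pts(name):
    img,d=read_camera(name); c=calibration(name); K=np.array(c["intrinsics"]); T=np.linalg.inv(np.array(c["world_to_cam"]))
    v,u=np.mgrid[:480,:640]
    P=np.stack([(u-K[0,2])/K[0,0]*d,-(v-K[1,2])/K[1,1]*d,-d],-1)
    W=P@T[:3,:3].T+T[:3,3]; W[d==0]=np.nan
    return img,d,W
E
python3 - <<'E'
from h import *
s=read_state(); print({k:np.round(v,3) for k,v in s.items()})
for n in("scene","top"):
    img,d,W=pts(n); cv2.imwrite(f"pics/{n}.png",img); np.save(n+".npy",W); c=calibration(n); print(n,c.keys(),np.linalg.inv(np.array(c["world_to_cam"])).round(2).tolist())
E
```

```text
{'time': np.float64(0.0), 'q': array([ 1.132,  0.265,  1.605, -0.   ,  1.274, -0.037]), 'joint_vel': array([-0.   ,  0.   , -0.001,  0.001,  0.002,  0.001]), 'joint_torque': array([ 0.0000e+00, -5.1509e+01, -3.6733e+01,  0.0000e+00,  1.3000e-02,
        0.0000e+00]), 'tool_pos': array([0.264, 0.621, 0.2  ]), 'tcp_rot': array([-6.270e-01, -3.078e+00,  3.000e-03]), 'wrist_force': array([-0.132,  0.824, -0.764]), 'torque': array([ 0.008, -0.01 , -0.002]), 'grip_force': np.float64(0.0), 'width': np.float64(1.0)}
scene dict_keys(['intrinsics', 'world_to_cam']) [[0.87, 0.33, -0.37, 0.18], [-0.49, 0.6, -0.63, -0.64], [0.01, 0.73, 0.68, 0.84], [0.0, 0.0, 0.0, 1.0]]
top dict_keys(['intrinsics', 'world_to_cam']) [[-0.02, 1.0, -0.1, 0.45], [-1.0, -0.03, -0.01, 0.03], [-0.01, 0.1, 1.0, 1.24], [0.0, 0.0, 0.0, 1.0]]
```

View pics/scene.png

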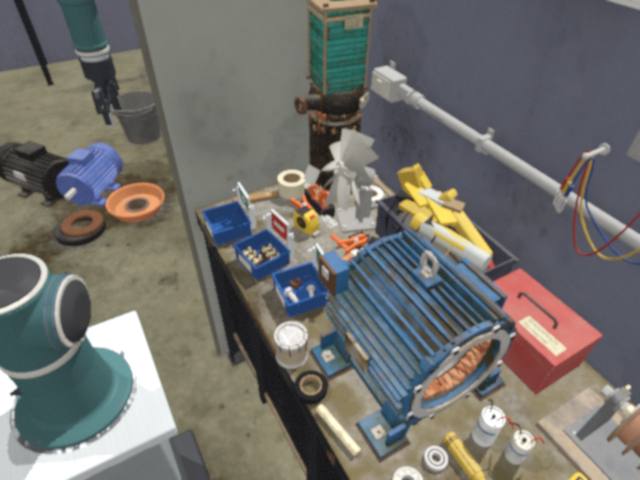

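View pics/top.png

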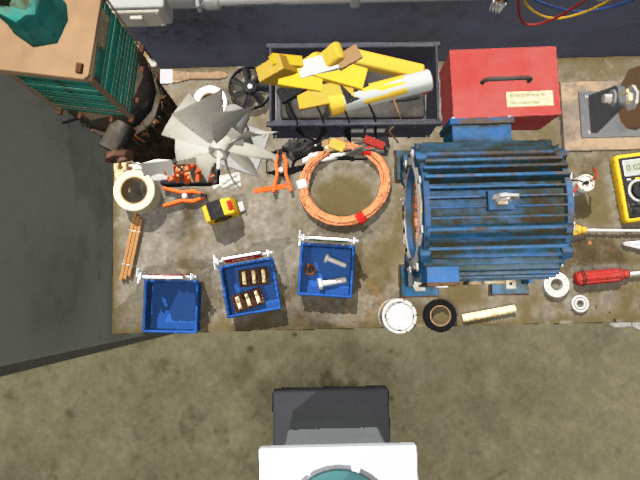

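The scene shows the empty bin at the far left (228,222) with a green marker, the terminals bin (262,253) with a red one and the bolts bin (300,288). In the top view they are at (172,305), (248,285) and (327,268), with the tape at (223,210). The wrong markers are empty (green, must turn to red) and terminals (red, must turn to green).

Run:
```python
from h import *
W=np.load("top.npy"); S=np.load("scene.npy")
img=cv2.imread("pics/top.png"); im2=cv2.imread("pics/scene.png")
def ray(name,uv,z):
    c=calibration(name);K=np.array(c["intrinsics"]);T=np.linalg.inv(np.array(c["world_to_cam"]))
    d=T[:3,:3]@np.array([(uv[0]-K[0,2])/K[0,0],-(uv[1]-K[1,2])/K[1,1],-1]);o=T[:3,3];return o+d*(z-o[2])/d[2]
hsv=cv2.cvtColor(img,cv2.COLOR_BGR2HSV)
m=cv2.inRange(hsv,(105,130,50),(125,255,255))
n,l,st,ce=cv2.connectedComponentsWithStats(m)
h2=cv2.cvtColor(im2,cv2.COLOR_BGR2HSV);m2=cv2.inRange(h2,(105,130,50),(125,255,255))
for i in range(1,n):
    x,y,w,h,a=st[i]
    if a<700 or x>370: continue
    c,_=cv2.findContours((l==i).astype(np.uint8),0,2)
    r=cv2.minAreaRect(np.vstack(c)); b=cv2.boxPoints(r)
    B=np.array([ray("top",p,.045) for p in b]); 
    print("bin",ce[i].round(),"ctr",B.mean(0).round(4),"sides",[round(float(np.linalg.norm(B[k]-B[(k+1)%4])),4) for k in range(4)],"corn",B[:,:2].round(3).tolist())
    c0=B.mean(0)
    for nm,P in(("top",W),("scene",S)):
        q=P.reshape(-1,3); k=(abs(q[:,1]-c0[1])<.075)&(q[:,0]>c0[0]+.02)&(q[:,0]<c0[0]+.1)&(q[:,2]>.07)&(q[:,2]<.14)
        e=q[k]; 
        if len(e)>5: 
            f=np.polyfit(e[:,1],e[:,0],1); print("  marker",nm,len(e),np.median(e,0).round(4),"y",np.percentile(e[:,1],[2,98]).round(3),"zmax",e[:,2].max().round(3),"x=%.3f y + %.3f"%tuple(f))
    k=(m2>0)&(abs(S[...,0]-c0[0])<.07)&(abs(S[...,1]-c0[1])<.07)&(S[...,2]>.035)
    q=S[k]
    if len(q): print("  scene rim",q.min(0).round(3),q.max(0).round(3),q.mean(0).round(3))
for nm,(u,v) in dict(tape=(223,210),clamp=(185,195),tin=(398,315)).items(): print(nm,W[v,u].round(3))
# tall things behind markers
q=W.reshape(-1,3);k=(q[:,0]>.3)&(q[:,0]<.85)&(q[:,1]>0)&(q[:,1]<.5)
for x in np.arange(.4,.85,.05):
    print(round(x,2),[ (lambda z: round(float(np.nanmax(z)),2) if len(z) else None)(q[k&(q[:,0]>x)&(q[:,0]<x+.05)&(q[:,1]>y)&(q[:,1]<y+.05),2]) for y in np.arange(0,.5,.05)])
t=cv2.resize(img[190:340,120:370],(750,450),interpolation=cv2.INTER_CUBIC);s=cv2.resize(im2[170:320,190:350],(640,600),interpolation=cv2.INTER_CUBIC)
cv2.imwrite("pics/s2.png",s)
```

```text
bin [326. 270.] ctr [0.5042 0.0137 0.045 ] sides [0.1038, 0.1095, 0.1037, 0.1086] corn [[0.458, 0.073], [0.561, 0.063], [0.551, -0.046], [0.448, -0.035]]
  marker top 280 [0.5615 0.0157 0.0977] y [-0.044  0.067] zmax 0.121 x=0.091 y + 0.561
  marker scene 108 [0.5614 0.0399 0.0941] y [0.014 0.064] zmax 0.119 x=0.029 y + 0.560
  scene rim [ 0.448 -0.045  0.035] [0.556 0.07  0.052] [0.497 0.013 0.043]
bin [249. 287.] ctr [0.4741 0.1661 0.045 ] sides [0.1096, 0.1045, 0.1087, 0.1044] corn [[0.518, 0.228], [0.534, 0.12], [0.43, 0.104], [0.415, 0.212]]
  marker top 362 [0.5314 0.1794 0.0954] y [0.123 0.232] zmax 0.12 x=-0.153 y + 0.558
  marker scene 379 [0.5294 0.1712 0.0922] y [0.122 0.228] zmax 0.12 x=-0.172 y + 0.559
  scene rim [0.416 0.105 0.035] [0.527 0.223 0.05 ] [0.472 0.165 0.042]
bin [171. 306.] ctr [0.4406 0.3234 0.045 ] sides [0.1159, 0.1027, 0.115, 0.1028] corn [[0.493, 0.381], [0.491, 0.265], [0.388, 0.266], [0.391, 0.381]]
  marker top 291 [0.4987 0.3271 0.0929] y [0.268 0.38 ] zmax 0.12 x=0.052 y + 0.482
  marker scene 206 [0.4948 0.3131 0.0929] y [0.269 0.377] zmax 0.12 x=0.015 y + 0.490
  scene rim [0.387 0.265 0.035] [0.49  0.38  0.052] [0.438 0.314 0.042]
tape [0.628 0.216 0.061]
clamp [0.668 0.3   0.018]
tin [ 0.413 -0.123  0.072]
0.4 [0.01, 0.01, 0.05, 0.05, 0.05, 0.05, 0.01, 0.05, 0.01, 0.44]
0.45 [0.05, 0.05, 0.05, 0.03, 0.05, 0.12, 0.12, 0.12, 0.02, 0.44]
0.5 [0.02, 0.05, 0.12, 0.12, 0.12, 0.1, 0.09, 0.12, 0.02, 0.44]
0.55 [0.12, 0.1, 0.01, 0.01, 0.0, 0.01, 0.01, 0.02, 0.02, 0.44]
0.6 [0.03, 0.02, 0.01, 0.06, 0.07, 0.06, 0.02, 0.06, 0.05, 0.44]
0.65 [0.03, 0.03, 0.22, 0.17, 0.19, 0.09, 0.33, 0.32, 0.06, 0.45]
0.7 [0.03, 0.19, 0.27, 0.26, 0.26, 0.23, 0.54, 0.54, 0.53, 0.45]
0.75 [0.13, 0.13, 0.25, 0.28, 0.28, 0.53, 0.6, 0.6, 0.53, 0.45]
0.8 [0.15, 0.16, 0.18, 0.25, 0.25, 0.53, 0.58, 0.58, 0.53, None]
```

View pics/s2.png

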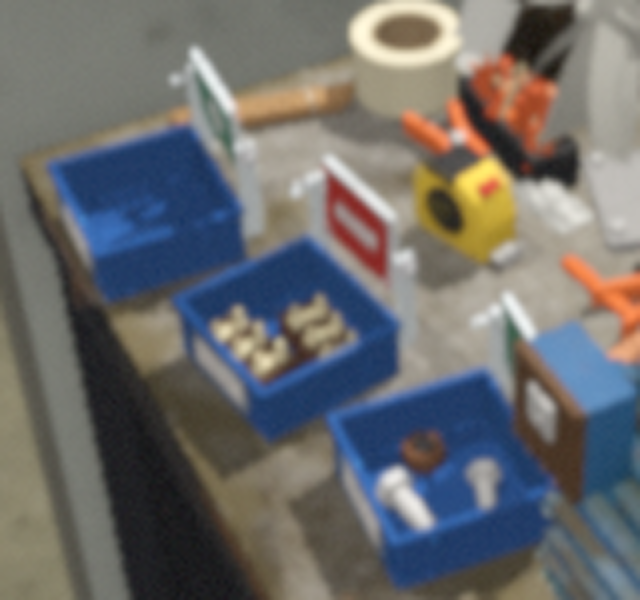

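The crop confirms it: the empty bin shows green (210,100), terminals shows red (355,220) and bolts shows green (515,330). Axles are at about (0.497,0.324) with yaw -1.5° for empty and (0.531,0.175) with yaw +9° for terminals. Next I check the front end of the wall and work out the moves.

```bash
cat >> h.py <<'E'
from scipy.spatial.transform import Rotation as Ro
AX={"e":(.497,.3235,-1.5),"t":(.531,.1745,9.0)}
def plan(*targets):
    """targets: (key or None, x, y, z) in axle frame (z from bench) or world when None; yaw deg for None as 5th"""
    s=read_state(); R=Ro.from_rotvec(s["tcp_rot"]).as_matrix(); p=np.array(s["tool_pos"])
    cur=np.degrees(np.arctan2(-R[1,0],-R[0,0]))
    print("t",round(float(s["time"]),2),"p",p.round(4),"yaw",round(float(cur),1),"F",np.round(s["wrist_force"],1),"w",round(float(s["width"]),2))
    for t in targets:
        if t[0]: a=AX[t[0]]; c,n=np.cos(np.radians(a[2])),np.sin(np.radians(a[2])); w=np.array([a[0]+c*t[1]-n*t[2],a[1]+n*t[1]+c*t[2],t[3]]); yaw=a[2]
        else: w=np.array(t[1:4]); yaw=t[4]
        print(t,"world",w.round(3),"dxyz",(R.T@(w-p)).round(4),"roll",round(float(cur-yaw),1))
E
python3 - <<'E'
from h import *
for n in("top","scene"):
    q=np.load(n+".npy").reshape(-1,3); k=(q[:,1]>.40)&(q[:,1]<.65)&(q[:,2]>.15)&(q[:,0]>.1)&(q[:,0]<.6)
    e=q[k]; print(n,len(e),np.percentile(e,[0,1,5,50],axis=0).round(3).tolist(),e.max(0).round(2))
plan((None,.264,.33,.2,-1.5),("e",.05,0,.2),("e",.05,0,.1),("e",-.025,0,.1))
E
```

```text
top 12935 [[0.353, 0.457, 0.15], [0.357, 0.458, 0.155], [0.367, 0.459, 0.172], [0.478, 0.46, 0.323]] [0.6  0.47 0.44]
scene 19528 [[0.224, 0.453, 0.15], [0.23, 0.456, 0.157], [0.244, 0.457, 0.184], [0.437, 0.461, 0.394]] [0.6  0.65 0.56]
t 0.1 p [0.2637 0.6206 0.1999] yaw -23.0 F [ 0.2  0.2 -0.3] w 1.0
(None, 0.264, 0.33, 0.2, -1.5) world [0.264 0.33  0.2  ] dxyz [-0.114  -0.2673  0.0004] roll -21.5
('e', 0.05, 0, 0.2) world [0.547 0.322 0.2  ] dxyz [-3.775e-01 -1.638e-01  2.000e-04] roll -21.5
('e', 0.05, 0, 0.1) world [0.547 0.322 0.1  ] dxyz [-0.3775 -0.1636  0.1002] roll -21.5
('e', -0.025, 0, 0.1) world [0.472 0.324 0.1  ] dxyz [-0.3077 -0.1911  0.1002] roll -21.5
```

Run:
```python
from h import *
for n in("top","scene"):
    q=np.load(n+".npy").reshape(-1,3)
    for z in(-.3,-.1,.05,.2,.3,.4,.5,.7,1.,1.3):
        e=q[(abs(q[:,2]-z)<.05)&(q[:,1]>.43)&(q[:,1]<.56)&(q[:,0]<.6)]
        if len(e): print(n,z,len(e),e.min(0).round(3),e.max(0).round(3))
plan((None,.10,.621,.2,-23),(None,.10,.42,.2,-1.5),(None,.2,.33,.2,-1.5))
```

```text
top -0.3 65 [ 0.355  0.465 -0.349] [ 0.37   0.473 -0.25 ]
top -0.1 172 [ 0.354  0.458 -0.149] [ 0.383  0.473 -0.05 ]
top 0.05 2602 [0.354 0.43  0.   ] [0.6   0.472 0.1  ]
top 0.2 3328 [0.353 0.457 0.15 ] [0.6   0.472 0.25 ]
top 0.3 4486 [0.353 0.457 0.25 ] [0.6   0.472 0.35 ]
top 0.4 5121 [0.354 0.457 0.35 ] [0.6   0.472 0.442]
scene -0.3 474 [ 0.352  0.43  -0.35 ] [ 0.43   0.483 -0.25 ]
scene -0.1 393 [ 0.351  0.43  -0.149] [ 0.396  0.483 -0.05 ]
scene 0.05 2477 [0.352 0.43  0.   ] [0.6   0.482 0.1  ]
scene 0.2 3080 [0.352 0.453 0.15 ] [0.6   0.483 0.25 ]
scene 0.3 3860 [0.224 0.453 0.25 ] [0.6  0.56 0.35]
scene 0.4 4354 [0.352 0.453 0.35 ] [0.6   0.481 0.45 ]
scene 0.5 4913 [0.352 0.453 0.45 ] [0.6   0.484 0.55 ]
t 0.1 p [0.2637 0.6206 0.1999] yaw -23.0 F [ 0.2  0.2 -0.3] w 1.0
(None, 0.1, 0.621, 0.2, -23) world [0.1   0.621 0.2  ] dxyz [ 0.1508 -0.0636  0.    ] roll -0.0
(None, 0.1, 0.42, 0.2, -1.5) world [0.1  0.42 0.2 ] dxyz [ 0.0722 -0.2486  0.0004] roll -21.5
(None, 0.2, 0.33, 0.2, -1.5) world [0.2  0.33 0.2 ] dxyz [-0.0551 -0.2923  0.0005] roll -21.5
```

Emit:
step_arm --commands '[{"fingers": 1, "dx": 0.029, "dy": -0.045, "dz": 0, "roll": 0}, {"fingers": 1, "dx": 0.01, "dy": -0.09, "dz": 0, "roll": 0}, {"fingers": 1, "dx": -0.006, "dy": -0.128, "dz": 0, "roll": -5}, {"fingers": 1, "dx": -0.025, "dy": -0.175, "dz": 0, "roll": -10}, {"fingers": 1, "dx": -0.045, "dy": -0.22, "dz": 0, "roll": -15}, {"fingers": 1, "dx": -0.065, "dy": -0.266, "dz": 0, "roll": -21.5}, {"fingers": 1, "dx": -0.065, "dy": -0.266, "dz": 0, "roll": -21.5}, {"fingers": 1, "dx": -0.065, "dy": -0.266, "dz": 0, "roll": -21.5}]'

```text
time: 1.1
tool_pos: [0.2199, 0.3515, 0.2013]
tcp_rot: [0.044, 3.141, 0.002]
wrist_force: [-0.6, 0.2, -0.2]
width: -0.001
grip_force: 0.0
```

Run:
```python
from h import *
plan(("e",.05,0,.2),("e",.05,0,.1),("e",-.025,0,.1))
print(read_state()["q"].round(2))
```

```text
t 1.1 p [0.2199 0.3515 0.2013] yaw -1.6 F [-0.6  0.2 -0.2] w -0.0
('e', 0.05, 0, 0.2) world [0.547 0.322 0.2  ] dxyz [-0.3277 -0.0201  0.0014] roll -0.1
('e', 0.05, 0, 0.1) world [0.547 0.322 0.1  ] dxyz [-0.3277 -0.0202  0.1014] roll -0.1
('e', -0.025, 0, 0.1) world [0.472 0.324 0.1  ] dxyz [-0.2527 -0.0204  0.1013] roll -0.1
[ 0.95 -0.25  2.12  0.    1.27 -0.59]
```

Emit:
step_arm --commands '[{"fingers": 1, "dx": -0.06, "dy": -0.02, "dz": 0}, {"fingers": 1, "dx": -0.12, "dy": -0.02, "dz": 0}, {"fingers": 1, "dx": -0.18, "dy": -0.02, "dz": 0}, {"fingers": 1, "dx": -0.24, "dy": -0.02, "dz": 0}, {"fingers": 1, "dx": -0.3, "dy": -0.02, "dz": 0}, {"fingers": 1, "dx": -0.328, "dy": -0.02, "dz": 0}, {"fingers": 1, "dx": -0.328, "dy": -0.02, "dz": 0.05}, {"fingers": 1, "dx": -0.328, "dy": -0.02, "dz": 0.05}]'

```text
invalid input
```

Run:
```python
from h import *
plan(("e",.05,0,.1),("e",-.025,0,.1))
img,d=read_camera("scene"); cv2.imwrite("pics/a.png",cv2.resize(img[100:320,180:400],(600,600)))
```

```text
t 1.1 p [0.2199 0.3515 0.2013] yaw -1.6 F [-0.6  0.2 -0.2] w -0.0
('e', 0.05, 0, 0.1) world [0.547 0.322 0.1  ] dxyz [-0.3277 -0.0202  0.1014] roll -0.1
('e', -0.025, 0, 0.1) world [0.472 0.324 0.1  ] dxyz [-0.2527 -0.0204  0.1013] roll -0.1
```

View pics/a.png

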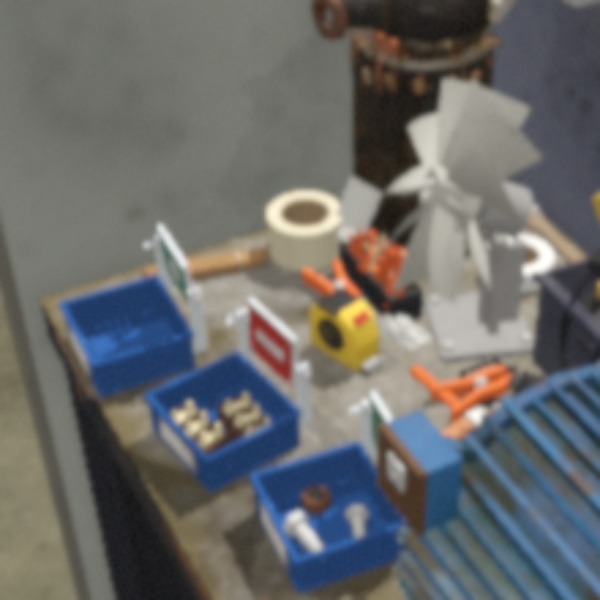

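Nothing has moved and the arm is out of this view. The call was refused, so all keys, including roll, are needed.

Emit:
step_arm --commands '[{"fingers": 1, "dx": -0.06, "dy": -0.02, "dz": 0, "roll": 0}, {"fingers": 1, "dx": -0.12, "dy": -0.02, "dz": 0, "roll": 0}, {"fingers": 1, "dx": -0.18, "dy": -0.02, "dz": 0, "roll": 0}, {"fingers": 1, "dx": -0.24, "dy": -0.02, "dz": 0, "roll": 0}, {"fingers": 1, "dx": -0.3, "dy": -0.02, "dz": 0, "roll": 0}, {"fingers": 1, "dx": -0.328, "dy": -0.02, "dz": 0, "roll": 0}, {"fingers": 1, "dx": -0.328, "dy": -0.02, "dz": 0.05, "roll": 0}, {"fingers": 1, "dx": -0.328, "dy": -0.02, "dz": 0.05, "roll": 0}]'

```text
time: 2.15
tool_pos: [0.5442, 0.3214, 0.1451]
tcp_rot: [-0.041, -3.131, 0.008]
wrist_force: [0.5, 0.1, -0.1]
width: 0.0
grip_force: 0.0
```

Run:
```python
from h import *
plan(("e",.05,0,.1),("e",-.025,0,.1))
img,d=read_camera("scene"); cv2.imwrite("pics/b.png",cv2.resize(img[100:320,180:400],(600,600)))
```

```text
t 2.15 p [0.5442 0.3214 0.1451] yaw -1.5 F [ 0.5  0.1 -0.1] w 0.0
('e', 0.05, 0, 0.1) world [0.547 0.322 0.1  ] dxyz [-0.0032  0.0011  0.0451] roll -0.0
('e', -0.025, 0, 0.1) world [0.472 0.324 0.1  ] dxyz [0.0718 0.0011 0.0458] roll -0.0
```

View pics/b.png

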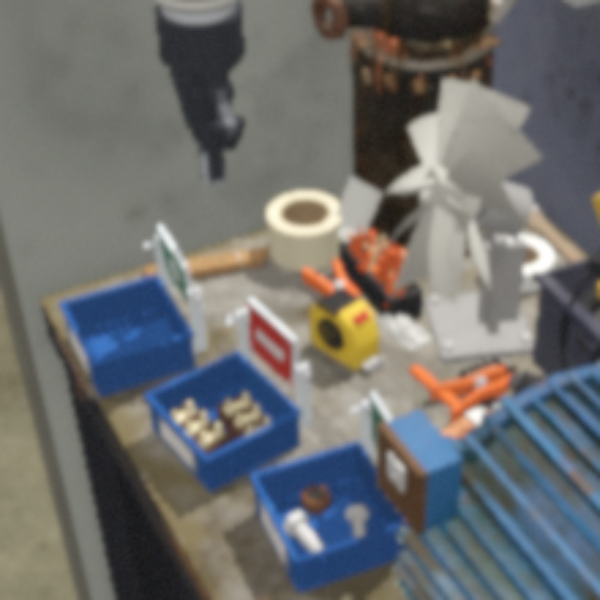

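The closed fingertip (212,178) hangs behind the empty bin's marker. I lower it and push the top edge forward and down.

Emit:
step_arm --commands '[{"fingers": 1, "dx": 0, "dy": 0, "dz": 0.025, "roll": 0}, {"fingers": 1, "dx": 0, "dy": 0, "dz": 0.05, "roll": 0}, {"fingers": 1, "dx": 0.02, "dy": 0, "dz": 0.05, "roll": 0}, {"fingers": 1, "dx": 0.032, "dy": 0, "dz": 0.05, "roll": 0}, {"fingers": 1, "dx": 0.044, "dy": 0, "dz": 0.05, "roll": 0}, {"fingers": 1, "dx": 0.055, "dy": 0, "dz": 0.05, "roll": 0}, {"fingers": 1, "dx": 0.066, "dy": 0, "dz": 0.05, "roll": 0}, {"fingers": 1, "dx": 0.076, "dy": 0, "dz": 0.05, "roll": 0}]'

```text
time: 3.2
tool_pos: [0.4705, 0.3244, 0.1013]
tcp_rot: [0.042, 3.141, 0.0]
wrist_force: [0.2, -0.0, -0.4]
width: -0.0
grip_force: 0.0
```

Emit:
step_arm --commands '[{"fingers": 1, "dx": 0, "dy": 0, "dz": 0.008, "roll": 0}, {"fingers": 1, "dx": 0, "dy": 0, "dz": 0.016, "roll": 0}, {"fingers": 1, "dx": 0, "dy": 0, "dz": 0.024, "roll": 0}, {"fingers": 1, "dx": 0, "dy": 0, "dz": 0.032, "roll": 0}, {"fingers": 1, "dx": 0, "dy": 0, "dz": 0.039, "roll": 0}, {"fingers": 1, "dx": 0, "dy": 0, "dz": 0.039, "roll": 0}]'

```text
time: 3.95
tool_pos: [0.4706, 0.3239, 0.0611]
tcp_rot: [-0.042, -3.14, 0.001]
wrist_force: [-0.4, -0.3, -1.0]
width: -0.005
grip_force: 0.0
```

Run:
```python
from h import *
plan(("e",-.0135,0,.062))
img,d=read_camera("scene"); cv2.imwrite("pics/c.png",cv2.resize(img[170:320,190:340],(600,600)))
```

```text
t 3.95 p [0.4706 0.3239 0.0611] yaw -1.5 F [-0.4 -0.3 -1. ] w -0.01
('e', -0.0135, 0, 0.062) world [0.484 0.324 0.062] dxyz [-0.0129  0.0003 -0.0009] roll -0.0
```

View pics/c.png

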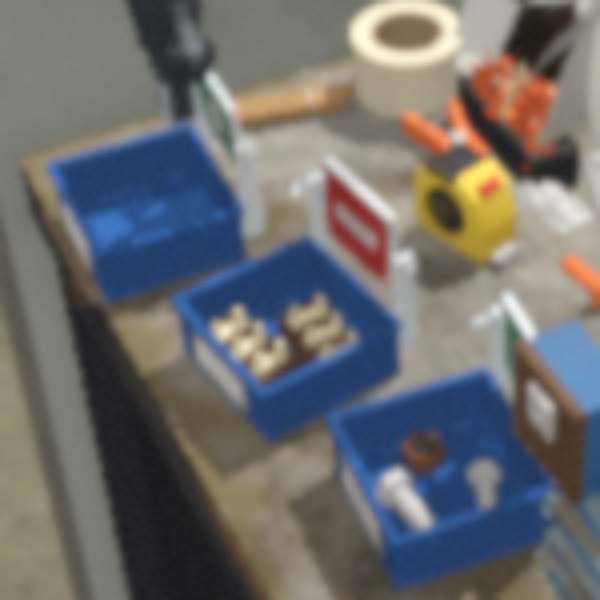

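The picture shows the finger (180,100) left of the plate, which still stands green to the front. I check this by projecting the TCP and the axle points into the image.

Run:
```python
from h import *
for n in("scene","top"):
    c=calibration(n);K=np.array(c["intrinsics"]);M=np.array(c["world_to_cam"])
    for nm,p in dict(tcp=read_state()["tool_pos"],axle=(.497,.3235,.086),l=(.498,.361,.116),r=(.496,.286,.116),rim=(.4406,.3234,.045)).items():
        q=(M@np.r_[p,1])[:3]; u=K@np.array([q[0],-q[1],-q[2]]); u=u[:2]/u[2]; print(n,nm,u.round(1), "crop",((u-[190,170])*4).round() if n=="scene" else "")
    img,d=read_camera(n)
    if n=="top": cv2.imwrite("pics/d.png",cv2.resize(img[230:340,120:280],(800,550)))
```

```text
scene tcp [235.9 208.1] crop [184. 152.]
scene axle [244.1 198.2] crop [216. 113.]
scene l [237.9 181.8] crop [192.  47.]
scene r [248.1 196.7] crop [232. 107.]
scene rim [226.2 216.4] crop [145. 186.]
top tcp [168.4 290.3] crop 
top axle [165.7 276.8] crop 
top l [141.8 276.2] crop 
top r [181.6 276.3] crop 
top rim [171.  305.9] crop
```

View pics/d.png

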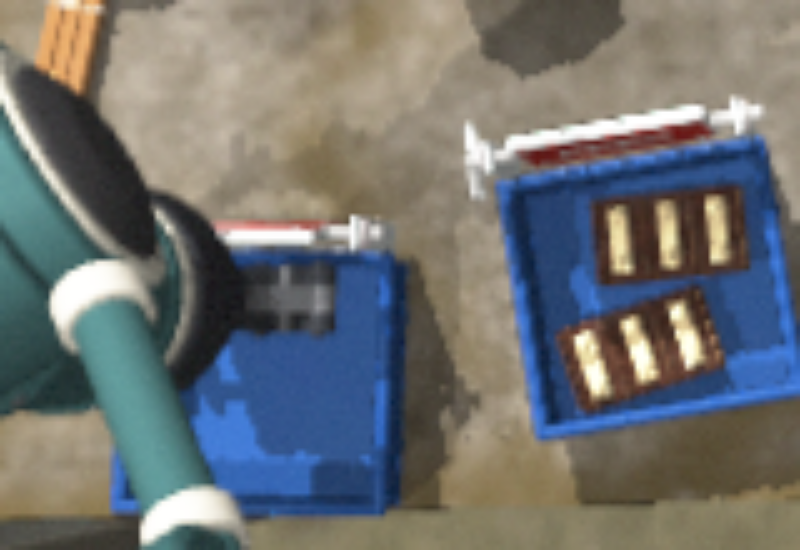

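Run:
```python
from h import *
s=read_state(); p=np.array(s["tool_pos"]); print(p.round(4),s["width"])
for n in("scene","top"):
    img,d,W=pts(n); W0=np.load(n+".npy")
    k=(np.abs(W[...,:2]-p[:2]).max(-1)<.06)&(W[...,2]>.05)&(W[...,2]<.3)&(np.linalg.norm(W-W0,axis=-1)>.02)
    q=W[k]; uv=np.argwhere(k)
    if len(q):
        o=np.argsort(q[:,2])[:12]; print(n,len(q)); print(np.c_[uv[o][:,::-1],q[o].round(3),img[k][o]].tolist())
    k=(abs(W[...,0]-.497)<.045)&(abs(W[...,1]-.3235)<.04)&(W[...,2]>.05)&(W[...,2]<.13); q=W[k]
    print("region",len(q)); h,e=np.histogramdd(q[:,[0,2]],bins=[9,8],range=[(.452,.542),(.05,.13)]); print(h.astype(int).tolist())
    print("was"); q=W0[(abs(W0[...,0]-.497)<.045)&(abs(W0[...,1]-.3235)<.04)]; h,e=np.histogramdd(q[:,[0,2]],bins=[9,8],range=[(.452,.542),(.05,.13)]); print(h.astype(int).tolist())
```

```text
[0.4714 0.3245 0.0623] -0.0011783523234398506
scene 1388
[[233.0, 200.0, 0.465, 0.319, 0.094, 133.0, 120.0, 115.0], [232.0, 200.0, 0.462, 0.319, 0.096, 133.0, 129.0, 130.0], [234.0, 200.0, 0.467, 0.316, 0.096, 131.0, 107.0, 99.0], [237.0, 199.0, 0.475, 0.316, 0.096, 123.0, 112.0, 106.0], [236.0, 199.0, 0.472, 0.316, 0.097, 106.0, 90.0, 83.0], [231.0, 199.0, 0.461, 0.322, 0.098, 125.0, 135.0, 140.0], [232.0, 199.0, 0.463, 0.32, 0.098, 128.0, 130.0, 130.0], [230.0, 197.0, 0.461, 0.329, 0.099, 119.0, 123.0, 121.0], [235.0, 199.0, 0.469, 0.314, 0.1, 96.0, 82.0, 76.0], [239.0, 197.0, 0.482, 0.317, 0.1, 135.0, 136.0, 130.0], [237.0, 198.0, 0.475, 0.315, 0.1, 87.0, 83.0, 80.0], [233.0, 199.0, 0.464, 0.316, 0.1, 111.0, 108.0, 106.0]]
region 215
[[0, 0, 0, 0, 3, 4, 9, 6], [0, 0, 0, 0, 4, 11, 14, 9], [0, 0, 0, 0, 4, 6, 11, 7], [0, 0, 0, 0, 0, 0, 5, 0], [2, 14, 17, 16, 24, 18, 31, 0], [0, 0, 0, 0, 0, 0, 0, 0], [0, 0, 0, 0, 0, 0, 0, 0], [0, 0, 0, 0, 0, 0, 0, 0], [0, 0, 0, 0, 0, 0, 0, 0]]
was
[[0, 0, 0, 0, 0, 0, 0, 0], [0, 0, 0, 0, 0, 0, 0, 0], [0, 0, 0, 0, 0, 0, 0, 0], [0, 0, 0, 0, 0, 0, 3, 0], 
[... 594 characters left out ...]
83.0, 0.482, 0.292, 0.159, 60.0, 52.0, 46.0], [172.0, 283.0, 0.483, 0.294, 0.159, 62.0, 55.0, 51.0], [173.0, 294.0, 0.463, 0.292, 0.161, 35.0, 33.0, 31.0], [173.0, 284.0, 0.481, 0.292, 0.161, 56.0, 52.0, 50.0]]
region 99
[[0, 0, 0, 0, 0, 0, 0, 0], [0, 0, 0, 0, 0, 0, 0, 0], [0, 0, 0, 0, 0, 0, 0, 0], [0, 0, 0, 0, 0, 0, 0, 0], [0, 0, 0, 6, 3, 6, 57, 1], [0, 7, 4, 14, 1, 0, 0, 0], [0, 0, 0, 0, 0, 0, 0, 0], [0, 0, 0, 0, 0, 0, 0, 0], [0, 0, 0, 0, 0, 0, 0, 0]]
was
[[0, 0, 0, 0, 0, 0, 0, 0], [0, 0, 0, 0, 0, 0, 0, 0], [0, 0, 0, 0, 0, 0, 0, 0], [1, 0, 0, 0, 0, 0, 0, 0], [2, 0, 0, 5, 5, 8, 120, 1], [0, 6, 5, 15, 13, 1, 1, 0], [0, 0, 0, 0, 0, 0, 0, 0], [0, 0, 0, 0, 0, 0, 0, 0], [0, 0, 0, 0, 0, 0, 0, 0]]
```

Run:
```python
from h import *
s=read_state(); p=np.array(s["tool_pos"]); print(p.round(4))
img,d,W=pts("wrist"); q=W[~np.isnan(W[...,0])]
T=np.linalg.inv(np.array(calibration("wrist")["world_to_cam"])); print("cam",T[:3,3].round(3),"look",(-T[:3,2]).round(2))
h,e=np.histogram(q[:,2],bins=np.arange(-.05,.2,.01)); print(dict(zip(e.round(2).tolist(),h.tolist())))
k=np.abs(q[:,:2]-p[:2]).max(1)<.03; f=q[k&(q[:,2]>.03)]; print("near tcp",len(f),f[:,2].min() if len(f) else 0)
S=pts("scene")[2]; k=(np.abs(S[...,:2]-p[:2]).max(-1)<.08)&(S[...,2]>.088)&(S[...,0]<.49)&(S[...,2]<.3); f=S[k]
for z in np.arange(.09,.26,.01):
    g=f[abs(f[:,2]-z)<.005]
    if len(g): print(round(z,2),len(g),"x",g[:,0].min().round(3),g[:,0].max().round(3),"y",g[:,1].min().round(3),g[:,1].max().round(3))
cv2.imwrite("pics/w.png",img)
```

```text
[0.4715 0.3245 0.0625]
cam [0.4   0.326 0.235] look [ 0.28 -0.01 -0.96]
{-0.05: 319, -0.04: 342, -0.03: 418, -0.02: 501, -0.01: 43183, 0.0: 43907, 0.01: 18596, 0.02: 12949, 0.03: 10392, 0.04: 20062, 0.05: 6248, 0.06: 7881, 0.07: 6599, 0.08: 5512, 0.09: 2709, 0.1: 1286, 0.11: 1060, 0.12: 1031, 0.13: 2305, 0.14: 8264, 0.15: 7441, 0.16: 14953, 0.17: 18935, 0.18: 10603}
near tcp 37690 0.030006888784541857
0.09 3 x 0.467 0.477 y 0.319 0.321
0.1 16 x 0.459 0.482 y 0.311 0.327
0.11 28 x 0.46 0.481 y 0.308 0.333
0.12 30 x 0.46 0.481 y 0.308 0.328
0.13 9 x 0.461 0.478 y 0.311 0.326
0.14 24 x 0.457 0.48 y 0.291 0.354
0.15 26 x 0.456 0.48 y 0.286 0.351
0.16 40 x 0.453 0.48 y 0.274 0.375
0.17 51 x 0.453 0.486 y 0.267 0.373
0.18 65 x 0.454 0.487 y 0.259 0.343
0.19 89 x 0.45 0.49 y 0.26 0.345
0.2 70 x 0.451 0.488 y 0.276 0.341
0.21 49 x 0.46 0.481 y 0.28 0.31
0.22 40 x 0.437 0.489 y 0.285 0.318
0.23 94 x 0.434 0.489 y 0.284 0.33
0.24 100 x 0.433 0.488 y 0.283 0.331
0.25 99 x 0.432 0.489 y 0.285 0.328
```

View pics/w.png

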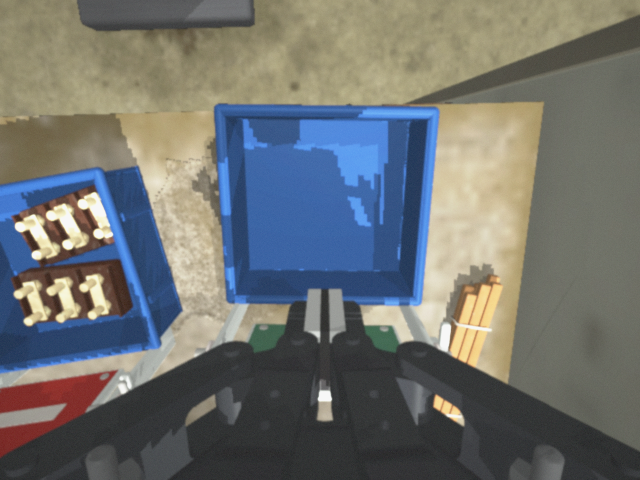

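The wrist view shows grey pads (325,290–330) over the empty bin's rear wall, with the green plate behind at (270,340). The finger looks shorter than the stated TCP, so I measure the pad end in this view.

Run:
```python
from h import *
p=np.array(read_state()["tool_pos"])
img,d,W=pts("wrist"); c=calibration("wrist");K=np.array(c["intrinsics"]);M=np.array(c["world_to_cam"])
for z in (0,.02,.035,.05,.075):
    q=(M@np.r_[p+[0,0,z],1])[:3]; u=K@np.array([q[0],-q[1],-q[2]]); print("tcp+",z,(u[:2]/u[2]).round(1),"depth",-q[2].round(3))
for v in range(280,345,5): print(v,[(W[v,u].round(3).tolist(),round(float(d[v,u]),3)) for u in(314,336)])
```

```text
tcp+ 0 [325.9 282.3] depth 0.186
tcp+ 0.02 [326.2 299.6] depth 0.166
tcp+ 0.035 [326.4 315.4] depth 0.152
tcp+ 0.05 [326.6 334.5] depth 0.138
tcp+ 0.075 [327.1 377.1] depth 0.114
280 [([0.487, 0.317, 0.021], 0.23), ([0.487, 0.33, 0.022], 0.229)]
285 [([0.487, 0.317, 0.03], 0.221), ([0.487, 0.33, 0.03], 0.222)]
290 [([0.46, 0.32, 0.098], 0.149), ([0.46, 0.329, 0.099], 0.148)]
295 [([0.46, 0.32, 0.103], 0.143), ([0.46, 0.328, 0.103], 0.143)]
300 [([0.46, 0.32, 0.108], 0.139), ([0.46, 0.328, 0.107], 0.14)]
305 [([0.46, 0.32, 0.112], 0.135), ([0.46, 0.328, 0.112], 0.135)]
310 [([0.46, 0.32, 0.115], 0.133), ([0.46, 0.328, 0.116], 0.131)]
315 [([0.46, 0.32, 0.12], 0.127), ([0.459, 0.328, 0.121], 0.126)]
320 [([0.46, 0.321, 0.124], 0.124), ([0.46, 0.328, 0.123], 0.124)]
325 [([0.46, 0.321, 0.126], 0.121), ([0.46, 0.328, 0.126], 0.121)]
330 [([0.461, 0.321, 0.128], 0.12), ([0.46, 0.328, 0.13], 0.117)]
335 [([0.459, 0.321, 0.134], 0.113), ([0.459, 0.328, 0.135], 0.113)]
340 [([0.458, 0.321, 0.138], 0.11), ([0.459, 0.327, 0.138], 0.11)]
```

Both views agree: the shut pads end about 34 mm behind the stated TCP, so the sweep passed over the plate without moving it. I now work from the real tip, and choose the path so that the nominal grasp point never crosses the plate's plane. First I go back over and push at the top.

Emit:
step_arm --commands '[{"fingers": 1, "dx": 0, "dy": 0, "dz": -0.03, "roll": 0}, {"fingers": 1, "dx": 0, "dy": 0, "dz": -0.06, "roll": 0}, {"fingers": 1, "dx": -0.04, "dy": 0, "dz": -0.06, "roll": 0}, {"fingers": 1, "dx": -0.076, "dy": 0, "dz": -0.06, "roll": 0}, {"fingers": 1, "dx": -0.076, "dy": 0, "dz": -0.06, "roll": 0}, {"fingers": 1, "dx": -0.076, "dy": 0, "dz": -0.015, "roll": 0}, {"fingers": 1, "dx": -0.076, "dy": 0, "dz": -0.015, "roll": 0}]'

```text
time: 5.22
tool_pos: [0.5427, 0.3203, 0.0728]
tcp_rot: [-0.041, -3.133, 0.007]
wrist_force: [-0.5, -1.2, -0.6]
width: -0.002
grip_force: 0.0
```

Run:
```python
from h import *
plan(("e",.045,0,.077),("e",0,0,.077))
```

```text
t 5.22 p [0.5427 0.3203 0.0728] yaw -1.5 F [-0.5 -1.2 -0.6] w -0.0
('e', 0.045, 0, 0.077) world [0.542 0.322 0.077] dxyz [ 0.0008  0.002  -0.0042] roll -0.0
('e', 0, 0, 0.077) world [0.497 0.324 0.077] dxyz [ 0.0458  0.002  -0.0038] roll -0.0
```

Emit:
step_arm --commands '[{"fingers": 1, "dx": 0.015, "dy": 0, "dz": -0.001, "roll": 0}, {"fingers": 1, "dx": 0.025, "dy": 0, "dz": -0.001, "roll": 0}, {"fingers": 1, "dx": 0.033, "dy": 0, "dz": -0.001, "roll": 0}, {"fingers": 1, "dx": 0.042, "dy": 0, "dz": -0.001, "roll": 0}, {"fingers": 1, "dx": 0.05, "dy": 0, "dz": -0.001, "roll": 0}, {"fingers": 1, "dx": 0.05, "dy": 0, "dz": -0.001, "roll": 0}]'

```text
time: 5.98
tool_pos: [0.4964, 0.3236, 0.0782]
tcp_rot: [-0.041, -3.141, 0.0]
wrist_force: [0.1, -0.5, 0.6]
width: -0.0
grip_force: 0.0
```

```bash
cat >> h.py <<'E'
def plate(key):
    "points near the plate in its bin's frame (x from axle, z from axle) that lie within the plate's radius, histogram"
    a=AX[key]; c,n=np.cos(np.radians(a[2])),np.sin(np.radians(a[2])); p=np.array(read_state()["tool_pos"])
    for nm in("scene","top"):
        W=pts(nm)[2].reshape(-1,3); dx=W[:,0]-a[0]; dy=W[:,1]-a[1]; X=c*dx+n*dy; Y=-n*dx+c*dy; Z=W[:,2]-.086
        px=c*(p[0]-a[0])+n*(p[1]-a[1])
        k=(abs(Y)>.022)&(abs(Y)<.037)&(np.hypot(X,Z)<.034)&~((abs(X-px)<.016)&(Z+.086>p[2]+.06))
        X,Z=X[k]*1e3,Z[k]*1e3
        print(nm,k.sum(),[(int(z),int(np.median(X[abs(Z-z)<3])),int((abs(Z-z)<3).sum())) for z in range(-30,34,6) if (abs(Z-z)<3).sum()>1])
E
python3 - <<'E'
from h import *
plan(("e",-.02,0,.09)); plate("e")
E
```

```text
t 5.97 p [0.4964 0.3236 0.0782] yaw -1.5 F [ 0.1 -0.5  0.6] w -0.0
('e', -0.02, 0, 0.09) world [0.477 0.324 0.09 ] dxyz [ 0.0194 -0.0001 -0.0118] roll -0.0
scene 46 [(-24, 18, 2), (-18, 16, 2), (-12, 14, 4), (0, 5, 2), (6, 0, 4), (12, -4, 5), (18, -6, 6), (24, -13, 16), (30, -14, 4)]
top 30 [(-24, 18, 2), (-18, 15, 3), (18, -12, 3), (24, -12, 17), (30, -12, 3)]
```

The plate now leans forward about 27°. Next: up, over, and press its edge down while sliding outward.

Emit:
step_arm --commands '[{"fingers": 1, "dx": 0, "dy": 0, "dz": -0.016, "roll": 0}, {"fingers": 1, "dx": 0.01, "dy": 0, "dz": -0.016, "roll": 0}, {"fingers": 1, "dx": 0.02, "dy": 0, "dz": -0.016, "roll": 0}, {"fingers": 1, "dx": 0.02, "dy": 0, "dz": -0.006, "roll": 0}, {"fingers": 1, "dx": 0.02, "dy": 0, "dz": 0.004, "roll": 0}, {"fingers": 1, "dx": 0.021, "dy": 0, "dz": 0.013, "roll": 0}, {"fingers": 1, "dx": 0.022, "dy": 0, "dz": 0.02, "roll": 0}, {"fingers": 1, "dx": 0.022, "dy": 0, "dz": 0.02, "roll": 0}]'

```text
time: 7.08
tool_pos: [0.4745, 0.3237, 0.0567]
tcp_rot: [-0.042, -3.14, 0.002]
wrist_force: [-0.3, 0.0, -0.4]
width: 0.002
grip_force: 0.0
```

Run:
```python
from h import *
plan(("e",-.037,0,.058),("e",-.037,0,.037),("e",-.013,0,.037)); plate("e")
```

```text
t 7.08 p [0.4745 0.3237 0.0567] yaw -1.5 F [-0.3  0.  -0.4] w 0.0
('e', -0.037, 0, 0.058) world [0.46  0.324 0.058] dxyz [ 0.0145  0.0004 -0.0013] roll -0.0
('e', -0.037, 0, 0.037) world [0.46  0.324 0.037] dxyz [0.0145 0.0005 0.0197] roll -0.0
('e', -0.013, 0, 0.037) world [0.484 0.324 0.037] dxyz [-0.0095  0.0005  0.0196] roll -0.0
scene 128 [(-6, -19, 3), (0, -17, 43), (6, 13, 80), (12, 23, 2)]
top 184 [(0, 5, 63), (6, 21, 118), (12, 25, 3)]
```

Emit:
step_arm --commands '[{"fingers": 1, "dx": 0.0145, "dy": 0, "dz": 0, "roll": 0}, {"fingers": 1, "dx": 0.0145, "dy": 0, "dz": 0.007, "roll": 0}, {"fingers": 1, "dx": 0.0145, "dy": 0, "dz": 0.014, "roll": 0}, {"fingers": 1, "dx": 0.0145, "dy": 0, "dz": 0.02, "roll": 0}, {"fingers": 1, "dx": 0.0145, "dy": 0, "dz": 0.02, "roll": 0}, {"fingers": 1, "dx": 0.008, "dy": 0, "dz": 0.02, "roll": 0}, {"fingers": 1, "dx": 0.002, "dy": 0, "dz": 0.02, "roll": 0}, {"fingers": 1, "dx": -0.004, "dy": 0, "dz": 0.02, "roll": 0}]'

```text
time: 8.18
tool_pos: [0.4762, 0.3231, 0.0358]
tcp_rot: [-0.041, -3.136, 0.004]
wrist_force: [-2.0, 0.5, 0.8]
width: 0.001
grip_force: 1.0
```

Run:
```python
from h import *
plan(("e",-.0135,0,.037)); plate("e")
```

```text
t 8.18 p [0.4762 0.3231 0.0358] yaw -1.5 F [-2.   0.5  0.8] w 0.0
('e', -0.0135, 0, 0.037) world [0.484 0.324 0.037] dxyz [-0.0073  0.0009 -0.0012] roll 0.0
scene 79 [(-24, -12, 3), (-18, -12, 6), (-12, -9, 8), (-6, -4, 8), (0, -1, 6), (6, 1, 10), (12, 4, 9), (18, 5, 7), (24, 10, 10), (30, 11, 12)]
top 83 [(-6, -2, 6), (0, 0, 9), (6, 1, 12), (12, 3, 9), (18, 4, 8), (24, 8, 21), (30, 11, 18)]
```

Emit:
step_arm --commands '[{"fingers": 1, "dx": -0.002, "dy": 0, "dz": 0, "roll": 0}, {"fingers": 1, "dx": -0.004, "dy": 0, "dz": 0, "roll": 0}, {"fingers": 1, "dx": -0.006, "dy": 0, "dz": 0, "roll": 0}, {"fingers": 1, "dx": -0.006, "dy": 0, "dz": 0, "roll": 0}, {"fingers": 1, "dx": -0.006, "dy": 0, "dz": 0, "roll": 0}]'

```text
time: 8.9
tool_pos: [0.4839, 0.3239, 0.0382]
tcp_rot: [-0.042, -3.139, 0.0]
wrist_force: [-6.6, 0.3, 0.8]
width: 0.0
grip_force: 2.2
```

Run:
```python
from h import *
plan(("e",-.0135,0,.037)); plate("e")
```

```text
t 8.9 p [0.4839 0.3239 0.0382] yaw -1.5 F [-6.6  0.3  0.8] w 0.0
('e', -0.0135, 0, 0.037) world [0.484 0.324 0.037] dxyz [ 0.0003 -0.0001  0.0012] roll -0.0
scene 29 [(-24, -3, 4), (-18, -3, 3), (-12, -3, 2), (-6, -3, 5), (0, -2, 3), (6, -1, 6), (12, 0, 3), (30, 3, 3)]
top 15 [(24, 6, 3), (30, 4, 12)]
```

Emit:
step_arm --commands '[{"fingers": 1, "dx": -0.001, "dy": 0, "dz": 0, "roll": 0}, {"fingers": 1, "dx": -0.0015, "dy": 0, "dz": 0, "roll": 0}, {"fingers": 1, "dx": -0.0015, "dy": 0, "dz": 0, "roll": 0}]'

```text
time: 9.38
tool_pos: [0.4838, 0.3239, 0.0382]
tcp_rot: [-0.043, -3.136, 0.001]
wrist_force: [-10.8, -0.2, 5.4]
width: 0.005
grip_force: 3.4
```

Run:
```python
from h import *
plan(); plate("e")
```

```text
t 9.38 p [0.4838 0.3239 0.0382] yaw -1.6 F [-10.8  -0.2   5.4] w 0.0
scene 32 [(-24, -3, 2), (-18, -3, 4), (-12, -3, 4), (-6, -3, 5), (0, -1, 6), (6, -1, 5), (12, -1, 3), (30, 3, 2)]
top 17 [(24, 5, 2), (30, 6, 13)]
```

Emit:
step_arm --commands '[{"fingers": 1, "dx": 0.03, "dy": 0, "dz": 0, "roll": 0}, {"fingers": 1, "dx": 0.03, "dy": 0, "dz": -0.04, "roll": 0}, {"fingers": 1, "dx": 0.03, "dy": 0, "dz": -0.09, "roll": 0}, {"fingers": 1, "dx": 0.03, "dy": -0.05, "dz": -0.09, "roll": -5}, {"fingers": 1, "dx": 0.015, "dy": -0.11, "dz": -0.09, "roll": -10.5}, {"fingers": 1, "dx": -0.003, "dy": -0.157, "dz": -0.09, "roll": -10.5}, {"fingers": 1, "dx": -0.003, "dy": -0.157, "dz": -0.09, "roll": -10.5}, {"fingers": 1, "dx": -0.003, "dy": -0.157, "dz": -0.09, "roll": -10.5}]'

```text
time: 10.48
tool_pos: [0.4865, 0.167, 0.1289]
tcp_rot: [-0.244, 3.13, 0.001]
wrist_force: [-0.4, 0.5, 1.0]
width: 0.0
grip_force: 0.0
```

Run:
```python
from h import *
plate("e"); plate("t")
plan(("t",-.045,0,.077),("t",0,0,.077))
```

```text
scene 81 [(-24, -3, 5), (-18, -3, 4), (-12, -3, 6), (-6, -2, 10), (0, -1, 6), (6, -1, 8), (12, 0, 10), (18, 0, 5), (24, 0, 11), (30, 2, 14)]
top 23 [(24, 2, 5), (30, 4, 14)]
scene 141 [(-30, -3, 6), (-24, -3, 9), (-18, -3, 13), (-12, -3, 15), (-6, -2, 11), (0, -2, 9), (6, -2, 18), (12, -2, 12), (18, -1, 12), (24, -1, 16), (30, 0, 20)]
top 12 [(-6, -1, 2), (6, -1, 2), (30, 2, 2)]
t 10.68 p [0.4854 0.168  0.1282] yaw 9.1 F [-0.1 -0.  -1. ] w -0.0
('t', -0.045, 0, 0.077) world [0.487 0.167 0.077] dxyz [-0.001  -0.0008  0.0512] roll 0.1
('t', 0, 0, 0.077) world [0.531 0.174 0.077] dxyz [-0.046  -0.0008  0.0512] roll 0.1
```

The empty bin's marker stands upright at its stop, with the same slope as the untouched plate. Now the terminals marker, mirrored.

Emit:
step_arm --commands '[{"fingers": 1, "dx": 0, "dy": 0, "dz": 0.03, "roll": 0}, {"fingers": 1, "dx": 0, "dy": 0, "dz": 0.051, "roll": 0}, {"fingers": 1, "dx": -0.014, "dy": 0, "dz": 0.051, "roll": 0}, {"fingers": 1, "dx": -0.023, "dy": 0, "dz": 0.051, "roll": 0}, {"fingers": 1, "dx": -0.031, "dy": 0, "dz": 0.051, "roll": 0}, {"fingers": 1, "dx": -0.039, "dy": 0, "dz": 0.051, "roll": 0}, {"fingers": 1, "dx": -0.046, "dy": 0, "dz": 0.051, "roll": 0}, {"fingers": 1, "dx": -0.046, "dy": 0, "dz": 0.051, "roll": 0}]'

```text
time: 11.68
tool_pos: [0.5316, 0.1741, 0.0772]
tcp_rot: [-0.246, 3.131, -0.0]
wrist_force: [-0.1, -1.2, -0.1]
width: 0.001
grip_force: 0.0
```

Run:
```python
from h import *
plate("t")
plan(("t",0.02,0,.093),("t",0.022,0,.057))
```

```text
scene 176 [(-24, -15, 9), (-18, -14, 21), (-12, -10, 29), (-6, -6, 19), (0, -3, 23), (6, 0, 23), (12, 2, 19), (18, 5, 10), (24, 10, 21), (30, 10, 2)]
top 22 [(-24, -14, 5), (-18, -12, 7), (-12, -8, 5), (-6, -5, 4)]
t 11.78 p [0.5311 0.174  0.0771] yaw 9.0 F [-0.1 -0.  -0.1] w 0.0
('t', 0.02, 0, 0.093) world [0.551 0.178 0.093] dxyz [-0.02    0.0005 -0.0159] roll -0.0
('t', 0.022, 0, 0.057) world [0.553 0.178 0.057] dxyz [-0.0219  0.0005  0.0201] roll -0.0
```

Emit:
step_arm --commands '[{"fingers": 1, "dx": 0, "dy": 0, "dz": -0.016, "roll": 0}, {"fingers": 1, "dx": -0.01, "dy": 0, "dz": -0.016, "roll": 0}, {"fingers": 1, "dx": -0.02, "dy": 0, "dz": -0.016, "roll": 0}, {"fingers": 1, "dx": -0.02, "dy": 0, "dz": -0.006, "roll": 0}, {"fingers": 1, "dx": -0.02, "dy": 0, "dz": 0.004, "roll": 0}, {"fingers": 1, "dx": -0.021, "dy": 0, "dz": 0.013, "roll": 0}, {"fingers": 1, "dx": -0.022, "dy": 0, "dz": 0.02, "roll": 0}, {"fingers": 1, "dx": -0.022, "dy": 0, "dz": 0.02, "roll": 0}]'

```text
time: 12.78
tool_pos: [0.5521, 0.1773, 0.0559]
tcp_rot: [0.246, -3.131, 0.0]
wrist_force: [1.3, 0.2, 1.5]
width: -0.004
grip_force: 1.3
```

Run:
```python
from h import *
plate("t")
plan(("t",0.037,0,.057),("t",0.037,0,.037),("t",0.0135,0,.037))
```

```text
scene 172 [(0, 13, 63), (6, -13, 96), (12, -27, 12)]
top 135 [(0, -2, 38), (6, -15, 87), (12, -19, 10)]
t 12.88 p [0.5517 0.1772 0.056 ] yaw 9.0 F [1.4 0.  0.7] w -0.0
('t', 0.037, 0, 0.057) world [0.568 0.18  0.057] dxyz [-0.0161  0.0005 -0.001 ] roll -0.0
('t', 0.037, 0, 0.037) world [0.568 0.18  0.037] dxyz [-0.0162  0.0005  0.019 ] roll -0.0
('t', 0.0135, 0, 0.037) world [0.544 0.177 0.037] dxyz [0.0073 0.0005 0.0191] roll -0.0
```

Emit:
step_arm --commands '[{"fingers": 1, "dx": -0.016, "dy": 0, "dz": 0, "roll": 0}, {"fingers": 1, "dx": -0.016, "dy": 0, "dz": 0.007, "roll": 0}, {"fingers": 1, "dx": -0.016, "dy": 0, "dz": 0.013, "roll": 0}, {"fingers": 1, "dx": -0.016, "dy": 0, "dz": 0.019, "roll": 0}, {"fingers": 1, "dx": -0.016, "dy": 0, "dz": 0.019, "roll": 0}, {"fingers": 1, "dx": -0.009, "dy": 0, "dz": 0.019, "roll": 0}, {"fingers": 1, "dx": -0.003, "dy": 0, "dz": 0.019, "roll": 0}, {"fingers": 1, "dx": 0.003, "dy": 0, "dz": 0.019, "roll": 0}]'

```text
time: 13.88
tool_pos: [0.5499, 0.1771, 0.0386]
tcp_rot: [-0.246, 3.13, 0.0]
wrist_force: [3.2, 0.3, -1.2]
width: 0.001
grip_force: 1.2
```

Run:
```python
from h import *
plate("t")
plan(("t",0.0135,0,.037))
```

```text
scene 63 [(-24, 6, 2), (-18, 4, 5), (-12, 1, 4), (-6, 0, 5), (0, -2, 7), (6, -5, 3), (12, -6, 7), (18, -9, 5), (24, -11, 8), (30, -10, 17)]
top 17 [(-24, 9, 2), (24, -7, 4), (30, -6, 8)]
t 13.97 p [0.5489 0.1769 0.0383] yaw 9.0 F [ 0.7  0.9 -0.3] w -0.0
('t', 0.0135, 0, 0.037) world [0.544 0.177 0.037] dxyz [0.0046 0.0004 0.0013] roll -0.0
```

Emit:
step_arm --commands '[{"fingers": 1, "dx": 0.002, "dy": 0, "dz": 0, "roll": 0}, {"fingers": 1, "dx": 0.004, "dy": 0, "dz": 0, "roll": 0}, {"fingers": 1, "dx": 0.0055, "dy": 0, "dz": 0, "roll": 0}, {"fingers": 1, "dx": 0.0055, "dy": 0, "dz": 0, "roll": 0}]'

```text
time: 14.48
tool_pos: [0.5456, 0.1764, 0.0383]
tcp_rot: [-0.246, 3.129, 0.0]
wrist_force: [6.3, 1.0, -3.1]
width: -0.002
grip_force: 1.8
```

Run:
```python
from h import *
plate("t")
plan(("t",0.0135,0,.037))
```

```text
scene 113 [(-24, -1, 8), (-18, -1, 11), (-12, -1, 13), (-6, -2, 11), (0, -2, 9), (6, -2, 8), (12, -3, 12), (18, -3, 11), (24, -4, 10), (30, -3, 19)]
top 2 [(-6, 1, 2)]
t 14.57 p [0.5456 0.1764 0.0383] yaw 9.0 F [ 5.8  1.2 -2.9] w -0.0
('t', 0.0135, 0, 0.037) world [0.544 0.177 0.037] dxyz [0.0012 0.0004 0.0013] roll -0.0
```

Emit:
step_arm --commands '[{"fingers": 1, "dx": 0.001, "dy": 0, "dz": 0, "roll": 0}, {"fingers": 1, "dx": 0.0025, "dy": 0, "dz": 0, "roll": 0}, {"fingers": 1, "dx": 0.0025, "dy": 0, "dz": 0, "roll": 0}, {"fingers": 1, "dx": 0.0025, "dy": 0, "dz": 0, "roll": 0}]'

```text
time: 15.08
tool_pos: [0.5456, 0.1764, 0.0389]
tcp_rot: [-0.245, 3.124, 0.001]
wrist_force: [10.8, 1.1, -5.3]
width: -0.002
grip_force: 3.6
```

Run:
```python
from h import *
plate("t")
plan(("t",0.0135,0,.037))
```

```text
scene 112 [(-24, 0, 8), (-18, -1, 11), (-12, -1, 8), (-6, -1, 10), (0, -2, 11), (6, -2, 11), (12, -3, 12), (18, -4, 11), (24, -4, 12), (30, -3, 17)]
top 3 []
t 15.18 p [0.5457 0.1764 0.0389] yaw 9.0 F [10.6  1.6 -6. ] w 0.0
('t', 0.0135, 0, 0.037) world [0.544 0.177 0.037] dxyz [0.0013 0.0004 0.0019] roll -0.0
```

The force builds without motion. The top still leans about 0.1 rad forward, probably because the finger linkage touches the plate's top. I go round to the front and finish by pushing the upper half rearward to the stop.

Emit:
step_arm --commands '[{"fingers": 1, "dx": -0.03, "dy": 0, "dz": 0, "roll": 0}, {"fingers": 1, "dx": -0.03, "dy": 0, "dz": -0.05, "roll": 0}, {"fingers": 1, "dx": -0.03, "dy": 0, "dz": -0.09, "roll": 0}, {"fingers": 1, "dx": 0.01, "dy": 0, "dz": -0.09, "roll": 0}, {"fingers": 1, "dx": 0.055, "dy": 0, "dz": -0.09, "roll": 0}, {"fingers": 1, "dx": 0.055, "dy": 0, "dz": -0.09, "roll": 0}, {"fingers": 1, "dx": 0.055, "dy": 0, "dz": -0.03, "roll": 0}, {"fingers": 1, "dx": 0.055, "dy": 0, "dz": -0.03, "roll": 0}]'

```text
time: 16.18
tool_pos: [0.4828, 0.1659, 0.0637]
tcp_rot: [0.245, -3.121, 0.003]
wrist_force: [-0.6, 0.2, -0.3]
width: -0.003
grip_force: 0.0
```

Run:
```python
from h import *
plate("t")
plan(("t",-0.0135,0,.067))
```

```text
scene 87 [(-24, 0, 10), (-18, -1, 11), (-12, -1, 8), (-6, -2, 9), (0, -3, 7), (6, -2, 7), (12, -3, 7), (18, -4, 6), (24, -3, 9), (30, -3, 11)]
top 0 []
t 16.27 p [0.4874 0.1671 0.0681] yaw 9.0 F [ 0.2  0.1 -0.3] w 0.0
('t', -0.0135, 0, 0.067) world [0.518 0.172 0.067] dxyz [-0.0308  0.0005  0.001 ] roll -0.0
```

Emit:
step_arm --commands '[{"fingers": 1, "dx": -0.015, "dy": 0, "dz": 0, "roll": 0}, {"fingers": 1, "dx": -0.022, "dy": 0, "dz": 0, "roll": 0}, {"fingers": 1, "dx": -0.027, "dy": 0, "dz": 0, "roll": 0}, {"fingers": 1, "dx": -0.03, "dy": 0, "dz": 0, "roll": 0}, {"fingers": 1, "dx": -0.032, "dy": 0, "dz": 0, "roll": 0}, {"fingers": 1, "dx": -0.032, "dy": 0, "dz": 0, "roll": 0}, {"fingers": 1, "dx": -0.032, "dy": 0, "dz": 0, "roll": 0}]'

```text
time: 17.15
tool_pos: [0.518, 0.1719, 0.0679]
tcp_rot: [0.246, -3.13, 0.001]
wrist_force: [-6.1, -1.0, 4.3]
width: 0.0
grip_force: 2.7
```

Run:
```python
from h import *
plate("t")
plan(("t",-0.0135,0,.067))
```

```text
scene 83 [(-24, -2, 9), (-18, -3, 11), (-12, -2, 7), (-6, -2, 5), (0, -3, 8), (6, -2, 7), (12, -2, 7), (18, -2, 7), (24, -2, 9), (30, -1, 13)]
top 0 []
t 17.25 p [0.518  0.1719 0.0678] yaw 9.0 F [-5.4 -1.7  3.6] w -0.0
('t', -0.0135, 0, 0.067) world [0.518 0.172 0.067] dxyz [0.0003 0.0005 0.0008] roll -0.0
```

The terminals marker is now upright at its stop. I retreat and give the empty marker the same finishing push, on its upper half from behind.

Emit:
step_arm --commands '[{"fingers": 1, "dx": 0.03, "dy": 0, "dz": 0, "roll": 0}, {"fingers": 1, "dx": 0.03, "dy": 0, "dz": -0.04, "roll": 0}, {"fingers": 1, "dx": 0.03, "dy": 0, "dz": -0.08, "roll": 0}, {"fingers": 1, "dx": 0.03, "dy": 0, "dz": -0.08, "roll": 0}]'

```text
time: 17.75
tool_pos: [0.4935, 0.1687, 0.1525]
tcp_rot: [-0.245, 3.121, 0.003]
wrist_force: [1.0, 0.9, -0.1]
width: 0.002
grip_force: 0.0
```

Run:
```python
from h import *
plate("t"); plate("e")
plan(("e",.045,0,.14),("e",0.045,0,.067))
```

```text
scene 138 [(-30, 0, 2), (-24, -2, 10), (-18, -2, 12), (-12, -2, 15), (-6, -2, 14), (0, -2, 12), (6, -2, 13), (12, -2, 12), (18, -2, 9), (24, -2, 15), (30, -1, 24)]
top 11 [(0, -1, 2), (6, 0, 2), (30, 0, 2)]
scene 81 [(-24, -3, 5), (-18, -3, 4), (-12, -3, 4), (-6, -2, 9), (0, -2, 8), (6, -1, 7), (12, 0, 9), (18, 0, 9), (24, 0, 8), (30, 1, 17)]
top 4 [(24, 2, 2), (30, 5, 2)]
t 17.95 p [0.4888 0.1673 0.1468] yaw 9.0 F [-0.4 -0.1  0.1] w 0.0
('e', 0.045, 0, 0.14) world [0.542 0.322 0.14 ] dxyz [-0.0768  0.1448  0.0067] roll 10.5
('e', 0.045, 0, 0.067) world [0.542 0.322 0.067] dxyz [-0.0769  0.1448  0.0797] roll 10.5
```

Emit:
step_arm --commands '[{"fingers": 1, "dx": -0.03, "dy": 0.05, "dz": 0, "roll": 4}, {"fingers": 1, "dx": -0.055, "dy": 0.1, "dz": 0, "roll": 8}, {"fingers": 1, "dx": -0.078, "dy": 0.145, "dz": 0, "roll": 10.5}, {"fingers": 1, "dx": -0.078, "dy": 0.145, "dz": 0, "roll": 10.5}, {"fingers": 1, "dx": -0.078, "dy": 0.145, "dz": 0, "roll": 10.5}, {"fingers": 1, "dx": -0.078, "dy": 0.145, "dz": 0.05, "roll": 10.5}, {"fingers": 1, "dx": -0.078, "dy": 0.145, "dz": 0.079, "roll": 10.5}, {"fingers": 1, "dx": -0.078, "dy": 0.145, "dz": 0.079, "roll": 10.5}]'

```text
time: 18.95
tool_pos: [0.5406, 0.3197, 0.0655]
tcp_rot: [-0.044, -3.135, 0.006]
wrist_force: [-0.8, -0.5, 0.3]
width: 0.002
grip_force: 0.0
```

Run:
```python
from h import *
plan(("e",0.0135,0,.067))
```

```text
t 18.95 p [0.5406 0.3197 0.0655] yaw -1.6 F [-0.8 -0.5  0.3] w 0.0
('e', 0.0135, 0, 0.067) world [0.51  0.323 0.067] dxyz [ 0.0302  0.0026 -0.0013] roll -0.1
```

Emit:
step_arm --commands '[{"fingers": 1, "dx": 0.015, "dy": 0, "dz": 0, "roll": 0}, {"fingers": 1, "dx": 0.023, "dy": 0, "dz": 0, "roll": 0}, {"fingers": 1, "dx": 0.028, "dy": 0, "dz": 0, "roll": 0}, {"fingers": 1, "dx": 0.031, "dy": 0, "dz": 0, "roll": 0}, {"fingers": 1, "dx": 0.033, "dy": 0, "dz": 0, "roll": 0}, {"fingers": 1, "dx": 0.033, "dy": 0, "dz": 0, "roll": 0}, {"fingers": 1, "dx": 0.033, "dy": 0, "dz": 0, "roll": 0}]'

```text
time: 19.82
tool_pos: [0.5118, 0.3242, 0.0696]
tcp_rot: [0.042, 3.14, 0.001]
wrist_force: [2.6, 0.2, 0.9]
width: 0.0
grip_force: 1.3
```

Run:
```python
from h import *
plan(("e",0.0135,0,.067)); plate("e")
```

```text
t 19.82 p [0.5118 0.3242 0.0696] yaw -1.5 F [2.6 0.2 0.9] w 0.0
('e', 0.0135, 0, 0.067) world [0.51  0.323 0.067] dxyz [ 0.0013 -0.0011  0.0026] roll -0.0
scene 71 [(-24, -2, 2), (-18, -2, 7), (-12, -1, 6), (-6, -1, 5), (0, -1, 5), (6, -1, 10), (12, -1, 5), (18, -1, 9), (24, -1, 8), (30, 0, 13)]
top 33 [(-24, -1, 2), (18, 0, 4), (24, 0, 6), (30, 2, 19)]
```

Now nearly vertical. A touch more to the stop, then retreat.

Emit:
step_arm --commands '[{"fingers": 1, "dx": 0.001, "dy": 0, "dz": 0, "roll": 0}, {"fingers": 1, "dx": 0.0015, "dy": 0, "dz": 0, "roll": 0}, {"fingers": 1, "dx": 0.0015, "dy": 0, "dz": 0, "roll": 0}]'

```text
time: 20.3
tool_pos: [0.5118, 0.3242, 0.0696]
tcp_rot: [0.042, 3.137, 0.002]
wrist_force: [8.2, 0.0, -1.5]
width: -0.0
grip_force: 3.8
```

Emit:
step_arm --commands '[{"fingers": 1, "dx": -0.03, "dy": 0, "dz": 0, "roll": 0}, {"fingers": 1, "dx": -0.03, "dy": 0, "dz": -0.05, "roll": 0}, {"fingers": 1, "dx": -0.03, "dy": 0, "dz": -0.1, "roll": 0}, {"fingers": 1, "dx": 0.03, "dy": 0, "dz": -0.13, "roll": 0}, {"fingers": 1, "dx": 0.09, "dy": 0, "dz": -0.13, "roll": 0}, {"fingers": 1, "dx": 0.15, "dy": 0, "dz": -0.13, "roll": 0}, {"fingers": 1, "dx": 0.2, "dy": 0, "dz": -0.13, "roll": 0}, {"fingers": 1, "dx": 0.2, "dy": 0, "dz": -0.13, "roll": 0}]'

```text
time: 21.3
tool_pos: [0.3053, 0.328, 0.1979]
tcp_rot: [-0.037, -3.138, 0.003]
wrist_force: [-0.5, 0.0, 0.3]
width: -0.007
grip_force: 0.0
```

Run:
```python
from h import *
plan(); plate("e"); plate("t")
img,d=read_camera("scene"); cv2.imwrite("pics/f.png",cv2.resize(img[170:320,190:340],(600,600)))
```

```text
t 21.3 p [0.3053 0.328  0.1979] yaw -1.3 F [-0.5  0.   0.3] w -0.01
scene 67 [(-24, -1, 4), (-18, -1, 6), (-12, -3, 3), (-6, -2, 3), (0, -1, 8), (6, -2, 4), (12, -1, 8), (18, -1, 7), (24, -1, 6), (30, 0, 18)]
top 65 [(-24, -1, 2), (-12, 0, 2), (-6, 0, 2), (0, 0, 2), (12, 0, 2), (18, 0, 3), (24, 0, 11), (30, 2, 39)]
scene 137 [(-24, -2, 10), (-18, -2, 14), (-12, -2, 13), (-6, -2, 11), (0, -2, 10), (6, -2, 14), (12, -2, 14), (18, -2, 11), (24, -2, 15), (30, -1, 24)]
top 88 [(-24, -1, 6), (-18, -1, 3), (-12, -1, 5), (-6, -1, 3), (0, -1, 6), (6, -1, 5), (12, -1, 4), (18, -1, 2), (24, 0, 14), (30, 0, 37)]
```

View pics/f.png

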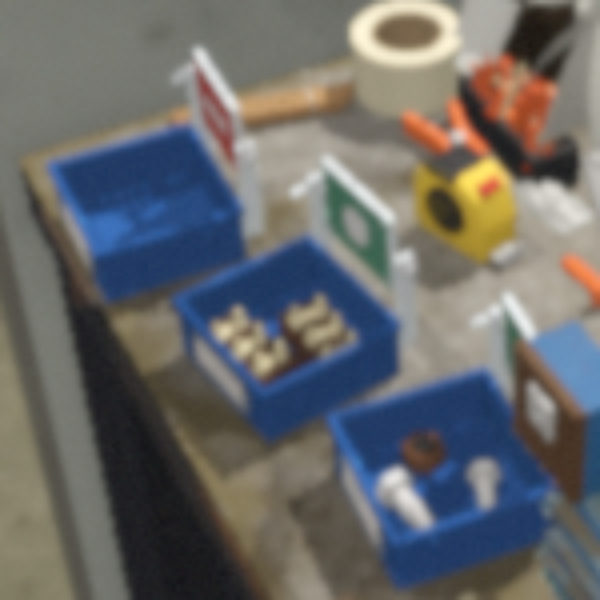

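The empty bin's marker is red (215,110), the terminals marker green (355,225) and the bolts marker still green (515,330). All stand upright, the parts have not moved and the arm is clear.

```bash
python3 -c "
from workcell import *
print(finish_job())"
```

```text
the job is handed in; nothing more can be done
None
```

The job is handed in at about 21 s (result not returned): the empty bin's marker now shows red and the terminals bin's green, both upright against their stops; the bolts marker and the parts in the bins look unmoved in the last picture.

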